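# Seat the punch guide plate on the strap jig

### The job

The aluminium guide plate lies out of place on the strap-punching jig, its far side perched on the two locating pins. With the fingertips, nudge it sideways until both of its holes drop over the pins and it lies flat on the jig, then take the hand away. Push it only, never pick it up, and leave the edge slicker, the dye bottle and the tin where they stand.

Things in the scene. Friction and masses are not known exactly. Their poses are not given: they have to be found in the camera images.
- jig: Strap-punching jig fixed to the bench, turned up to 0.4 rad: wooden board 200 mm (x) by 300 mm (y), flat land tops 24 mm above the bench, parted by a channel 42 mm wide, 6 mm deep, along y through the middle. Origin: centre of the underside, at bench height. x points away from the robot, y left along the channel, z up. Two steel pins stand on the far land at x = +45, y = +65 and -65 mm.
- guide_plate: Loose flat aluminium plate 120 mm (x) by 200 mm (y) by 8 mm, 0.4 to 0.65 kg, a row of dark punch bushings along y through its middle, two holes at x = +45, y = +65 and -65 mm. Origin: centre of the underside. Seated, its axes are the jig's and its origin lies 24 mm above the jig's. It starts 11 to 20 mm too far in the jig's +x, up to 16 mm off in y, turned up to 0.09 rad.
- hole_left (a point): Centre of the guide plate's left (+y) through-hole, round, 12 mm wide, at the plate's underside. At the start the underside rests on the pin tips.
- hole_right (a point): Centre of the guide plate's right (-y) hole, at the plate's underside.
- near_edge (a point): Middle of the guide plate's near long edge (plate x = -60 mm), at the underside. At the start this edge lies on the near land and the far long edge is raised 12 to 16 mm. The plate slides under a push of 2 to 5 N.
- pin_left (a point): Foot of the left (+y) locating pin, on its axis at the level of the land (24 mm above the bench). Both pins are bullet-nosed steel, 10 mm tall above the land: 10 mm across for the lowest 4 mm, then tapering to 4 mm at the tip.
- pin_right (a point): Foot of the right (-y) locating pin, on its axis at the level of the land.
- slicker: Bystander: wooden edge slicker (a turned, grooved hand tool) standing upright, 36 mm across and 85 mm tall, on the bench to the left of the jig. Origin: centre of its underside.
- dye: Bystander: small dark dye bottle with a white cap, 38 mm across and 85 mm tall, on the bench to the right of the jig. Origin: centre of its underside.
- tin: Bystander: low steel tin of rivets, 64 mm across and 32 mm tall, on the bench to the right of the jig, nearer the robot than the dye bottle. Origin: centre of its underside.
Not all that is in view belongs to the job. Leave any red or yellow look-alike of the guide_plate alone.

How it is judged (in metres and radians):
At the end, for the whole second after the job is handed in: The guide plate lies still and flat on the jig's lands (within 2 mm of height and 0.025 rad), with each hole over its pin (centres within 3 mm), and edge slicker, dye bottle and tin are within 15 mm of where they stood (horizontal distance between hole_left and pin_left below 0.003 m and horizontal distance between hole_right and pin_right below 0.003 m and z of each of hole_left, hole_right, near_edge in the frame of jig below 0.026 m and angle between guide_plate's own z axis and vertical below 0.025 rad and linear speed of guide_plate below 0.01 m/s and distance of each of slicker, dye, tin from where it was at the start of the episode below 0.015 m); the robot touches nothing.
It fails at once if the guide plate is lifted off the jig (near edge over 10 mm above the lands, or a hole over 20 mm above them) (z of near_edge in the frame of jig above 0.034 m or z of any of hole_left, hole_right in the frame of jig above 0.044 m).
It fails at once if the guide plate is pushed off the jig (horizontal distance between guide_plate and jig above 0.06 m or z of near_edge in the frame of jig below 0.015 m).
It fails at once if a bystander is moved or knocked over (distance of any of slicker, dye, tin from where it was at the start of the episode above 0.015 m or angle between any of slicker, dye, tin's own z axis and vertical above 0.4 rad).
It also fails if it takes over 54 s, if anything falls off the work surface, if the arm or the gripper's body presses on something with over 40 N, if the wrist force passes 120 N, or if a joint passes its speed limit or range.

### The arm

A 7-joint arm with a two-finger parallel gripper is mounted at the origin on the work surface. World frame = base frame: x ahead of the robot, y to its left, z up, the work surface at z = 0. Lengths are in mm, angles in degrees, forces in N, time in s.
With the tool pointing down it reaches from about 425 to 875 mm from the base axis. Payload 4.7 kg.
Tool frame: the origin (TCP) lies at the very end of the fingers, on their centre line; the grasp point (between the pads) lies arm.pinch_z behind it (arm.pinch_z is the distance from the TCP to the grasp point, in mm); z points along the fingers, y is the line along which they close (so a half turn about z gives the same grasp; the last joint's range is limited). The gripper opens to 85 mm and grips with 20 to 120 N. Pads are 22 mm wide; open, the fingers measure 114 mm over their backs; the gripper's body (76 mm by 85 mm) begins 54 mm behind the grasp point. The pads swing forward as they close: fully open they stand 13 mm farther back than shut.
Start: joints at [-75.109, 18.392, -4.016, 83.108, 1.295, 78.541, -3.26], TCP at [158.192, 630.476, 231.349] pointing down, gripper open.
Joint ranges: [-163.93, 163.93], [-17.29, 119.83], [-79.2, 71.16], [3.27, 140.29], [-89.18, 269.18], [5.43, 117.66], [-154.24, 154.24]. Speed limits (degrees/s): [147.25, 147.25, 180, 180, 180, 180, 180].

### API

Orientations are given as [roll, pitch, yaw] about the fixed x, y, z axes, in that order (R = Rz(yaw) Ry(pitch) Rx(roll)).
In Python, from rig import monitor, cams, arm gives the robot as it stands. The module is installed in compiled form; this text tells all that it offers.
- The arm moves only by the tool carry_out, never from a script. Its argument "moves" is a list of rows, each a list of 3 entries, a list of its own where there are three numbers: the turn, a rotation vector about the world's x, y, z in degrees, then the shift along the world's x, y, z in cm, then the finger opening in cm, from 0 to 8.54. A call has 1 to 12 rows; each row is the pose to reach, as a shift and turn from the pose commanded when the call began; what a row does not reach only later rows make up. A row lasts 1/10 s, in which the tool goes at most 50 mm and 8.59 degrees, less where a joint would pass 70% of its speed; a pose out of reach is approached as far as the arm can. A call with a gripper value outside its range is refused whole. The fingers move at their own pace and stop on an object; "grip_force" is the grip in N (left out, the last holds). Time passes only in rows, so rows that repeat a pose let the fingers close. It gives the time, the measured TCP pose, the force, the opening and the grip force at its end, in the units of the state.
- monitor.state(): the state, without advancing time (a new reading comes with each control period).
- cams.get_image(name): name is "side" or "top"; returns the picture (400x640x3 uint8, red, green, blue); there is no depth.
- cams.camera_model(name): a dict with "vfov" (degrees; the focal length in pixels is half the picture's height over the tangent of half this angle, whatever the lens; pixels are square), "cx", "cy" (the principal point, pixels), "cam_to_world" (4x4, takes a point from camera to world coordinates). Camera axes: x right, y down, z forward; pixel columns grow to the right and rows downward; lengths in mm; the calibration is good to about 2 mm. A picture is of the moment at which its call begins. camera_model takes no time and is no camera call.
- arm.sign_off(): hands the job in; it is judged then, once.
The state is a dict: "t": time; "joints": joint angles; "dq": joint speeds; "joint_torque": joint torques, N m; "tool_pos": TCP position; "tool_rot": TCP orientation; "force": force on the tool from outside, world axes, zero at the start; "torque": the same for the moment, N m; "gripper_width": opening from 0.0 (shut) to 1.0 (fully open); "finger_force": force on a finger pad.
Only numpy, scipy, OpenCV 4.12 (cv2) and the standard library are available. Lean on these libraries where they do the work, as an engineer would, in place of code of your own. Each camera call takes 0.05 s, during which the arm holds its last target. There are 200 camera calls.

## Working session

There is one attempt and no reset: what is moved stays moved. The work goes in short steps, Python scripts to look and compute and a tool call to move; the robot and the scene stay as the last step left them, time stands still between calls to the robot, and variables do not carry over. Pictures are saved under pics/ and viewed, at most 10 in all, crops included, and the job is handed in when it is done.

Besides the shell and the picture viewer there is one more tool, called after ">>>" by a JSON object that holds its "api" and its "payload". carry_out: Moves the arm, as the interface text tells. Its arguments: {"type":"object","properties":{"moves":{"type":"array"},"grip_force":{"type":"number"}},"required":["moves"]}

```bash
mkdir -p pics; cat > h.py <<'E'
import numpy as np, cv2
from rig import monitor, cams, arm
def cam(n):
    m=cams.camera_model(n); return 200/np.tan(np.radians(m["vfov"])/2),m["cx"],m["cy"],np.array(m["cam_to_world"])
def ray(n,u,v):
    f,cx,cy,T=cam(n); d=T[:3,:3]@np.array([(u-cx)/f,(v-cy)/f,1]); return T[:3,3],d
def onz(n,u,v,z):
    o,d=ray(n,u,v); return o+d*(z-o[2])/d[2]
def proj(n,p):
    f,cx,cy,T=cam(n); q=T[:3,:3].T@(np.array(p)-T[:3,3]); return f*q[0]/q[2]+cx,f*q[1]/q[2]+cy
def snap(n,name):
    im=cv2.cvtColor(cams.get_image(n),cv2.COLOR_RGB2BGR); cv2.imwrite(f"pics/{name}.png",im); return im
E
python3 - <<'E'
from h import *
a=snap("top","t0"); b=snap("side","s0")
s=monitor.state(); print(s); print(arm.pinch_z)
for n in("top","side"): print(cams.camera_model(n))
E
```

```text
{'t': 0.1, 'joints': array([-75.11118605,  18.43602777,  -4.0173654 ,  83.16837805,
         1.29310828,  78.54070829,  -3.26090796]), 'dq': array([ 0.00233707, -0.1442602 ,  0.11217401, -0.06656687,  0.0217636 ,
        0.00448555,  0.02933201]), 'joint_torque': array([ 4.14559927e-04, -4.94878793e+01, -3.83524736e-01, -3.15210521e+01,
        1.30828979e-02,  7.31812484e-03,  2.01918294e-05]), 'tool_pos': array([158.03882418, 629.99501977, 230.3152514 ]), 'tool_rot': array([-1.79900021e+02,  3.03157967e-03,  1.65921249e+02]), 'force': array([-0.19041537, -0.59536788, -0.15938316]), 'torque': array([-0.01996688, -0.00280258, -0.05312465]), 'finger_force': 0.0, 'gripper_width': 1.003280958056921}
18.700000000000003
{'vfov': 50.698174627078856, 'cx': 311.9083730315043, 'cy': 195.43794071843112, 'cam_to_world': array([[ 2.89928743e-02, -9.93452363e-01,  1.10507086e-01,
         4.42339218e+02],
       [-9.99178374e-01, -3.19357149e-02, -2.49536791e-02,
         5.73693594e+01],
       [ 2.83194143e-02, -1.09692812e-01, -9.93562025e-01,
         1.12765731e+03],
       [ 0.00000000e+00,  0.00000000e+00,  0.00000000e+00,
         1.00000000e+00]])}
{'vfov': 42.95687780867658, 'cx': 316.79875396193637, 'cy': 202.98859397980183, 'cam_to_world': array([[-9.96143204e-01, -4.68837247e-02,  7.41662583e-02,
         4.61534811e+02],
       [-8.74637189e-02,  5.97891082e-01, -7.96791285e-01,
         1.09318336e+03],
       [-6.98680115e-03, -8.00205080e-01, -5.99685763e-01,
         8.31583314e+02],
       [ 0.00000000e+00,  0.00000000e+00,  0.00000000e+00,
         1.00000000e+00]])}
```

View pics/t0.png

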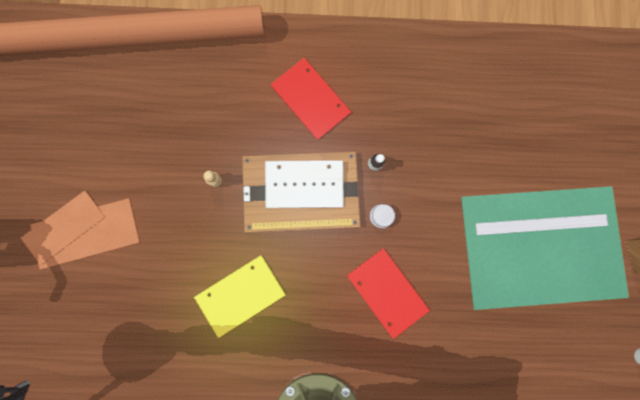

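View pics/s0.png

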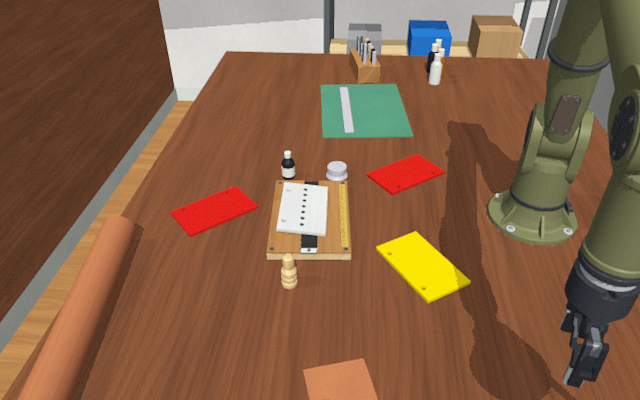

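The top view shows the white plate at about (265–343, 160–208) on the jig at (243–360, 152–231). The slicker is at (212,179), the dye bottle at (378,161) and the tin at (382,216). The side view agrees. I'll enlarge both views next.

```bash
python3 - <<'E'
from h import *
a=cv2.imread("pics/t0.png"); b=cv2.imread("pics/s0.png")
A=cv2.resize(a[140:240,200:400],None,fx=4,fy=4,interpolation=cv2.INTER_CUBIC)[:,:800]
B=cv2.resize(b[170:270,255:365],None,fx=5,fy=5,interpolation=cv2.INTER_CUBIC)
cv2.imwrite("pics/A.png",A); cv2.imwrite("pics/B.png",B)
for n,l in(("jc",[(243,153),(356,152),(360,228),(244,231)]),("pl",[(265,161),(342,160),(343,206),(266,208)])):
  for p in l: print(n,onz("top",*p,24 if n=="jc" else 38).round())
E
```

```text
jc [672. 215.  24.]
jc [685. -85.  24.]
jc [483. -99.  24.]
jc [467. 203.  24.]
pl [650. 155.  38.]
pl [660. -46.  38.]
pl [539. -52.  38.]
pl [527. 148.  38.]
```

View pics/A.png

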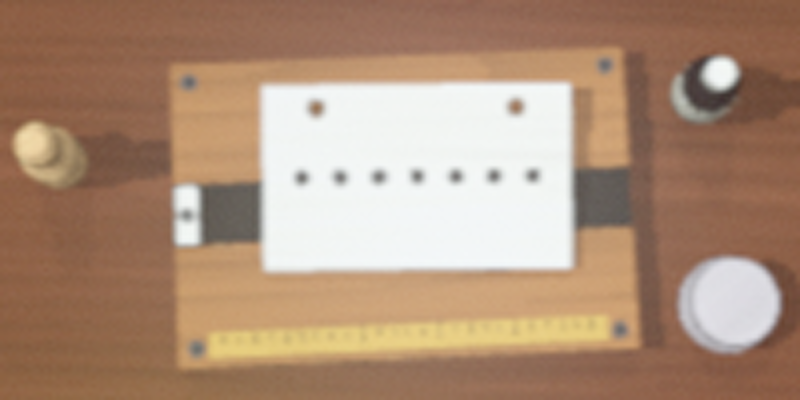

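View pics/B.png

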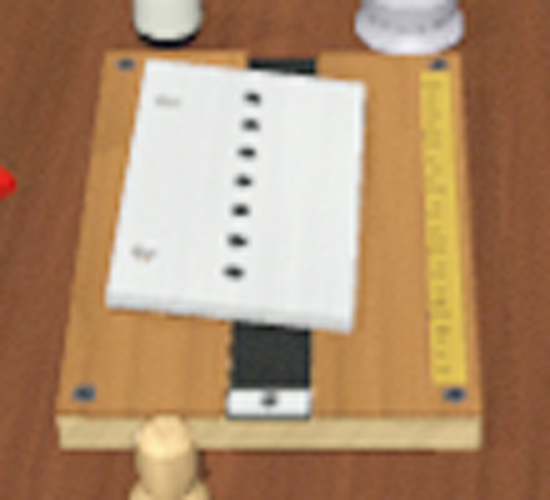

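The crops show the plate's holes at about (279,166.8) and (328.8,166.8) in top-view pixels. The jig's four corner screws are near (247,160.5), (351,156), (355,222) and (249,227). Next I'll measure these to sub-pixel.

```bash
cat >> h.py <<'E'
def blob(g,u,v,r=4):
    u0,v0=int(round(u)),int(round(v)); w=g[v0-r:v0+r+1,u0-r:u0+r+1].astype(float)
    k=np.clip(np.median(w)-w-12,0,None); yy,xx=np.mgrid[-r:r+1,-r:r+1]; k=k*(xx**2+yy**2<=r*r)
    return u0+(k*xx).sum()/k.sum(),v0+(k*yy).sum()/k.sum()
def fit(world,model):  # 2D rigid fit -> origin, yaw
    W=np.array(world)[:,:2];M=np.array(model,float)[:,:2]
    a,b=W-W.mean(0),M-M.mean(0); th=np.arctan2((b[:,0]*a[:,1]-b[:,1]*a[:,0]).sum(),(a*b).sum())
    R=np.array([[np.cos(th),-np.sin(th)],[np.sin(th),np.cos(th)]]); o=W.mean(0)-R@M.mean(0)
    return o,th,(W-(M@R.T+o))
def corners(mask,eps=0.02):
    c=max(cv2.findContours(mask,cv2.RETR_EXTERNAL,cv2.CHAIN_APPROX_NONE)[0],key=cv2.contourArea)
    q=cv2.boxPoints(cv2.minAreaRect(c)); 
    L=[];P=c[:,0].astype(float)
    for i in range(4):
        p,r=q[i],q[(i+1)%4];d=(r-p)/np.linalg.norm(r-p);n=np.array([-d[1],d[0]])
        s=(P-p)@d; t=np.abs((P-p)@n); k=(t<3.5)&(s>6)&(s<np.linalg.norm(r-p)-6)
        vx,vy,x,y=cv2.fitLine(P[k].astype(np.float32),cv2.DIST_HUBER,0,.01,.01).ravel(); L.append(np.cross([x,y,1],[x+vx,y+vy,1]))
    o=[np.cross(L[i-1],L[i]) for i in range(4)]; return np.array([x[:2]/x[2] for x in o])
E
python3 - <<'E'
from h import *
a=cv2.imread("pics/t0.png");g=cv2.cvtColor(a,cv2.COLOR_BGR2GRAY);hsv=cv2.cvtColor(a,cv2.COLOR_BGR2HSV)
print("hsv wood,bench,plate",hsv[158,300],hsv[145,300],hsv[200,300],hsv[235,300])
sc=[blob(g,*p) for p in[(247,160.5),(351.2,156.2),(355,222.2),(249.2,227)]]
W=[onz("top",*p,24) for p in sc]; print("screws",np.round(sc,2).tolist(),np.round(W,1).tolist())
print([np.linalg.norm(W[i]-W[i-1]).round(1) for i in range(4)])
ho=[blob(g,*p) for p in[(279,166.8),(328.8,166.8)]]
H=[onz("top",*p,42) for p in ho]; print("holes",np.round(ho,2).tolist(),np.round(H,1).tolist(),np.linalg.norm(H[0]-H[1]))
c=np.mean(W,0); l=(W[0]+W[3]-W[1]-W[2]);f=(W[0]+W[1]-W[2]-W[3]); print("jig c",c,"yaw",np.degrees(np.arctan2(-l[0],l[1])),np.degrees(np.arctan2(f[1],f[0])))
pl=np.uint8((hsv[...,1]<60)&(hsv[...,2]>170))*255; m=np.zeros_like(pl);m[155:215,262:348]=pl[155:215,262:348]
q=corners(m); 
for p in q: print("plate",p.round(2),onz("top",*p,40).round(1))
jm=np.uint8((hsv[...,0]<25)&(hsv[...,2]>135)&(hsv[...,1]>60)); jm[:145]=0;jm[240:]=0;jm[:,:235]=0;jm[:,365:]=0
jm=cv2.morphologyEx(jm|(m>0),cv2.MORPH_CLOSE,np.ones((25,25)))
q=corners(jm*255)
for p in q: print("jig",p.round(2),onz("top",*p,24).round(1))
# side
b=cv2.imread("pics/s0.png");gb=cv2.cvtColor(b,cv2.COLOR_BGR2GRAY)
S=[blob(gb,255+x/5,170+y/5,3) for x,y in[(83,393),(126,64),(437,65),(455,394)]]
print("side screws",[onz("side",*p,24).round(1).tolist() for p in S])
# bushings, row tips
B=[blob(g,200+x/4,140+y/4,3) for x,y in((302,178),(340,178),(378,178),(417,176),(456,176),(494,176),(532,176))]
print("bush",[onz("top",*p,38).round(1).tolist() for p in B])
for n,p in(("slick",(208.8,176)),("dye",(380,158)),("tin",(382.5,215.8))): print(n,onz("top",*p,85 if n!="tin" else 32).round())
E
```

```text
hsv wood,bench,plate [ 14 102 200] [  9 101 149] [ 90   3 246] [ 12 102 150]
screws [[246.79, 160.09], [350.95, 155.78], [354.76, 221.99], [248.77, 226.69]] [[653.6, 204.5, 24.0], [674.8, -71.3, 24.0], [498.7, -84.7, 24.0], [478.1, 191.3, 24.0]]
[np.float64(175.9), np.float64(276.7), np.float64(176.5), np.float64(276.8)]
holes [[278.57, 166.63], [328.49, 166.24]] [[635.7, 119.0, 42.0], [641.2, -11.0, 42.0]] 130.1197630454497
jig c [576.29563457  59.97826367  24.        ] yaw 4.329805790151501 4.318267550232298
plate [265. 160.] [652.4 155.1  40. ]
plate [343.47 160.  ] [659.5 -50.   40. ]
plate [341.46 207.  ] [535.7 -47.4  40. ]
plate [265. 207.] [529.5 150.1  40. ]
jig [235. 145.] [693.1 237.5  24. ]
jig [364. 145.] [ 705.3 -105.8   24. ]
jig [364. 239.] [ 455.1 -109.6   24. ]
jig [235. 239.] [445.3 225.4  24. ]
side screws [[653.0, 206.8, 24.0], [673.3, -67.9, 24.0], [498.8, -81.6, 24.0], [478.1, 193.5, 24.0]]
bush [[590.4, 126.8, 38.0], [591.5, 101.9, 38.0], [592.6, 76.8, 38.0], [593.9, 51.8, 38.0], [594.7, 26.7, 38.0], [595.8, 1.8, 38.0], [596.9, -23.4, 38.0]]
slick [599. 288.  85.]
dye [ 659. -138.   85.]
tin [ 517. -156.   32.]
```

Measurements agree with the given sizes: hole spacing 130.1 mm, and both views put the screws in the same place. The jig centre is (576.3, 60.0) at yaw 4.33°. In the jig frame the plate is off by about +17.5 mm in x and −10.8 mm in y, and turned −1.9°.

Plan:
1. Touch down on the bare right end of the board.
2. Push +y with both open fingertips.
3. Push −x from the far edge with both fingertips.

>>> {"api": "carry_out", "payload": {"moves": [[[0,0,-35],[24,-23,0],8.54],[[0,0,-35],[24,-23,0],8.54],[[0,0,-35],[24,-23,0],8.54],[[0,0,-35],[24,-23,0],8.54],[[0,0,-35],[24,-23,0],8.54],[[0,0,-35],[24,-23,0],8.54],[[0,0,-71.6],[44.5,-70.1,0],8.54],[[0,0,-71.6],[44.5,-70.1,0],8.54],[[0,0,-71.6],[44.5,-70.1,0],8.54],[[0,0,-71.6],[44.5,-70.1,0],8.54],[[0,0,-71.6],[44.5,-70.1,0],8.54],[[0,0,-71.6],[44.5,-70.1,0],8.54]]}}

```text
t: 1.3
tool_pos: [501.0, 148.7, 231.2]
tool_rot: [-180.0, -0.0, 94.3]
force: [0.6, 1.2, 0.3]
gripper_width: 1.0
finger_force: 0.0
```

>>> {"api": "carry_out", "payload": {"moves": [[[0,0,0],[10.2,-21.9,0],8.54],[[0,0,0],[10.2,-21.9,0],8.54],[[0,0,0],[10.2,-21.9,0],8.54],[[0,0,0],[10.2,-21.9,0],8.54],[[0,0,0],[10.2,-21.9,0],8.54],[[0,0,0],[10.2,-21.9,0],8.54],[[0,0,0],[10.2,-21.9,0],8.54],[[0,0,0],[10.2,-21.9,0],8.54]]}}

```text
t: 2.1
tool_pos: [602.5, -66.6, 230.8]
tool_rot: [-179.9, -0.1, 94.4]
force: [0.3, 0.3, 1.0]
gripper_width: 1.004
finger_force: 0.0
```

>>> {"api": "carry_out", "payload": {"moves": [[[0,0,0],[0,-0.4,-4],8.54],[[0,0,0],[0,-0.4,-8],8.54],[[0,0,0],[0,-0.4,-12],8.54],[[0,0,0],[0,-0.4,-16],8.54],[[0,0,0],[0,-0.4,-18],8.54],[[0,0,0],[0,-0.4,-18],8.54],[[0,0,0],[0,-0.4,-18],8.54]]}}

```text
t: 2.8
tool_pos: [603.1, -70.8, 51.9]
tool_rot: [180.0, -0.0, 94.4]
force: [0.9, 0.2, 0.6]
gripper_width: 1.0
finger_force: 0.0
```

```bash
python3 - <<'E'
from h import *
a=snap("top","t1"); b=snap("side","s1"); print(monitor.state()["tool_pos"],monitor.state()["tool_rot"],monitor.state()["force"])
A=cv2.resize(a[135:245,225:405],None,fx=3,fy=3,interpolation=cv2.INTER_CUBIC)
B=cv2.resize(b[130:270,240:370],None,fx=2.3571,fy=2.3571,interpolation=cv2.INTER_CUBIC)[:330]
w=np.zeros((330,A.shape[1]+B.shape[1],3),np.uint8);w[:,:A.shape[1]]=A;w[:B.shape[0],A.shape[1]:]=B
w=w[:,:]; w=cv2.resize(w,(800,int(330*800/w.shape[1])));cv2.imwrite("pics/c1.png",w)
E
```

```text
[604.2452802  -71.63921529  53.33674569] [ 1.79808905e+02 -8.24191876e-03  9.43901007e+01] [-0.06451579 -0.61707431 -0.43724873]
```

View pics/c1.png

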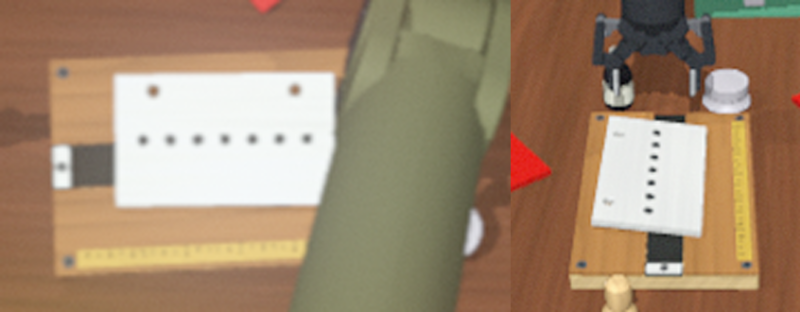

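The fingers hang over the bare right end of the board, clear of the dye bottle and tin. Both plate holes are still visible from above. I'll lower in small steps to find the land.

>>> {"api": "carry_out", "payload": {"moves": [[[0,0,0],[0,0,-1.2],8.54],[[0,0,0],[0,0,-2.4],8.54],[[0,0,0],[0,0,-2.4],8.54],[[0,0,0],[0,0,-2.4],8.54]]}}

```text
t: 3.3
tool_pos: [602.3, -72.4, 26.7]
tool_rot: [-179.9, 0.0, 94.3]
force: [0.7, 0.2, 0.4]
gripper_width: 1.001
finger_force: 0.0
```

>>> {"api": "carry_out", "payload": {"moves": [[[0,0,0],[0,0,-0.1],8.54],[[0,0,0],[0,0,-0.2],8.54],[[0,0,0],[0,0,-0.3],8.54],[[0,0,0],[0,0,-0.3],8.54]]}}

```text
t: 3.7
tool_pos: [602.8, -72.3, 24.3]
tool_rot: [180.0, 0.0, 94.3]
force: [-0.0, -0.2, -0.3]
gripper_width: 1.0
finger_force: 0.0
```

>>> {"api": "carry_out", "payload": {"moves": [[[0,0,0],[0,0,-0.1],8.54],[[0,0,0],[0,0,-0.2],8.54],[[0,0,0],[0,0,-0.2],8.54]]}}

```text
t: 4.0
tool_pos: [602.7, -72.3, 22.2]
tool_rot: [-180.0, 0.0, 94.3]
force: [-0.4, -0.1, -0.1]
gripper_width: 1.004
finger_force: 0.0
```

>>> {"api": "carry_out", "payload": {"moves": [[[0,0,0],[0,0,-0.3],8.54],[[0,0,0],[0,0,-0.6],8.54],[[0,0,0],[0,0,-0.8],8.54],[[0,0,0],[0,0,-0.8],8.54]]}}

```text
t: 4.4
tool_pos: [602.4, -72.3, 13.8]
tool_rot: [-180.0, 0.0, 94.3]
force: [0.0, -1.0, 0.6]
gripper_width: 0.998
finger_force: 0.0
```

>>> {"api": "carry_out", "payload": {"moves": [[[0,0,0],[0,0,-0.1],8.54],[[0,0,0],[0,0,-0.2],8.54],[[0,0,0],[0,0,-0.2],8.54]]}}

```text
t: 4.7
tool_pos: [602.8, -72.3, 12.3]
tool_rot: [180.0, -0.0, 94.3]
force: [0.3, -0.1, -0.1]
gripper_width: 1.002
finger_force: 0.0
```

>>> {"api": "carry_out", "payload": {"moves": [[[0,0,0],[0,0,-0.1],8.54],[[0,0,0],[0,0,-0.1],8.54],[[0,0,0],[0,0,-0.1],8.54]]}}

```text
t: 5.0
tool_pos: [602.8, -72.3, 11.4]
tool_rot: [180.0, 0.0, 94.3]
force: [-0.0, 0.5, -0.4]
gripper_width: 0.999
finger_force: 0.0
```

>>> {"api": "carry_out", "payload": {"moves": [[[0,0,0],[0,0,0.3],8.54],[[0,0,0],[-0.04,0.5,0.3],8.54],[[0,0,0],[-0.08,1.0,0.3],8.54],[[0,0,0],[-0.1,1.3,0.3],8.54],[[0,0,0],[-0.12,1.6,0.3],8.54],[[0,0,0],[-0.14,1.8,0.3],8.54],[[0,0,0],[-0.14,1.8,0.3],8.54]]}}

```text
t: 5.7
tool_pos: [601.5, -54.1, 14.4]
tool_rot: [180.0, 0.0, 94.3]
force: [-0.3, -0.6, -0.9]
gripper_width: 1.002
finger_force: 0.6
```

```bash
cat >> h.py <<'E'
C=np.array([576.3,60.0]);Y=np.radians(4.324)
RJ=np.array([[np.cos(Y),-np.sin(Y)],[np.sin(Y),np.cos(Y)]])
def toj(p): return (np.array(p)[:2]-C)@RJ
def guess(z=42,seeds=None,n="top",name=None):
    a=snap(n,name); g=cv2.cvtColor(a,cv2.COLOR_BGR2GRAY)
    # dark bushings + holes: dark blobs enclosed in the bright plate
    hsv=cv2.cvtColor(a,cv2.COLOR_BGR2HSV); m=np.uint8((hsv[...,1]<60)&(hsv[...,2]>170))*255
    k=np.zeros_like(m);k[150:225,255:350]=m[150:225,255:350]
    cs,h=cv2.findContours(k,cv2.RETR_CCOMP,cv2.CHAIN_APPROX_NONE); big=max(range(len(cs)),key=lambda i:cv2.contourArea(cs[i]))
    hs=sorted([blob(g,*cs[i].reshape(-1,2).mean(0),3) for i in range(len(cs)) if h[0][i][3]==big])
    top=[p for p in hs if p[1]<173]
    print("n",len(hs),"px",np.round(hs,1).tolist())
    J=[toj(onz(n,*p,z)) for p in top]
    print("holes in jig",np.round(J,1).tolist()); print("need",[(np.array([45,65*s])-j).round(1).tolist() for s,j in zip((1,-1),J)])
    s=monitor.state(); print("tcp jig",toj(s["tool_pos"]).round(1),s["tool_pos"][2].round(1),"F",s["force"].round(1))
    return hs
E
python3 - <<'E'
from h import *
guess(name="t2")
E
```

```text
n 8 px [[272.8, 186.2], [275.8, 168.7], [282.5, 185.8], [292.1, 185.4], [301.7, 185.1], [311.4, 184.6], [320.9, 184.3], [325.7, 166.7]]
holes in jig [[58.6, 61.7], [58.4, -68.4]]
need [[-13.6, 3.3], [-13.4, 3.4]]
tcp jig [  16.5 -115.7] 14.4 F [0.8 0.1 0.1]
```

Both holes now need the same correction, (−13.5, +3.3) mm, so the plate is square to the jig. I'll push 3.3 mm more in y, then back off.

>>> {"api": "carry_out", "payload": {"moves": [[[0,0,0],[-0.01,0.17,0],8.54],[[0,0,0],[-0.03,0.33,0],8.54],[[0,0,0],[-0.03,0.33,0],8.54],[[0,0,0],[0.05,-0.7,0],8.54],[[0,0,0],[0.14,-1.8,0],8.54],[[0,0,0],[0.14,-1.8,3],8.54],[[0,0,0],[0.14,-1.8,7],8.54],[[0,0,0],[0.14,-1.8,11],8.54],[[0,0,0],[0.14,-1.8,13],8.54]]}}

```text
t: 6.65
tool_pos: [604.4, -73.6, 148.1]
tool_rot: [179.7, -0.0, 94.3]
force: [0.4, 0.4, -0.7]
gripper_width: 1.0
finger_force: 0.0
```

```bash
python3 - <<'E'
from h import *
guess(name="t3"); s=monitor.state(); print(s["tool_pos"],s["tool_rot"],s["joints"])
f=RJ@np.array([105,1.5])+C; print(f)
E
```

```text
n 9 px [[271.7, 186.5], [274.7, 169.0], [281.4, 186.0], [291.0, 185.7], [300.7, 185.3], [310.3, 184.8], [319.9, 184.4], [324.7, 166.9], [329.4, 184.0]]
holes in jig [[57.8, 64.5], [58.0, -65.6]]
need [[-12.8, 0.5], [-13.0, 0.6]]
tcp jig [  19.2 -135.6] 150.5 F [ 1.4 -1.2  1.4]
[605.70273007 -73.74225521 150.46133594] [ 1.79519954e+02 -4.82893852e-03  9.42518532e+01] [-25.23466928  18.26222261  35.97806568  96.60686762 -11.54862512
  68.3725448   17.81852402]
[680.88803747  69.41235458]
```

>>> {"api": "carry_out", "payload": {"moves": [[[0,0,8],[7.4,14.1,0],8.54],[[0,0,16],[7.4,14.1,0],8.54],[[0,0,24],[7.4,14.1,0],8.54],[[0,0,32],[7.4,14.1,0],8.54],[[0,0,40],[7.4,14.1,0],8.54],[[0,0,48],[7.4,14.1,0],8.54],[[0,0,56],[7.4,14.1,0],8.54],[[0,0,64],[7.4,14.1,0],8.54],[[0,0,72],[7.4,14.1,0],8.54],[[0,0,80],[7.4,14.1,0],8.54],[[0,0,86],[7.4,14.1,0],8.54],[[0,0,90],[7.4,14.1,0],8.54]]}}

```text
t: 7.9
tool_pos: [676.6, 67.7, 143.7]
tool_rot: [180.0, -0.1, -175.5]
force: [-0.8, 0.4, -0.5]
gripper_width: 0.999
finger_force: 0.0
```

>>> {"api": "carry_out", "payload": {"moves": [[[0,0,0],[0,0,0],8.54],[[0,0,0],[0,0,0],8.54]]}}

```text
t: 8.1
tool_pos: [676.7, 68.0, 143.9]
tool_rot: [180.0, -0.0, -175.8]
force: [-0.4, 0.1, 0.4]
gripper_width: 1.0
finger_force: 0.0
```

>>> {"api": "carry_out", "payload": {"moves": [[[0,0,0],[0.1,0,-3],8.54],[[0,0,0],[0.1,0,-6],8.54],[[0,0,0],[0.1,0,-9],8.54],[[0,0,0],[0.1,0,-11],8.54],[[0,0,0],[0.1,0,-12.5],8.54],[[0,0,0],[0.1,0,-13],8.54],[[0,0,0],[0.1,0,-13],8.54],[[0,0,0],[0.1,0,-13],8.54]]}}

```text
t: 8.9
tool_pos: [678.8, 68.7, 15.6]
tool_rot: [180.0, 0.1, -175.7]
force: [-0.6, 0.1, 0.5]
gripper_width: 1.002
finger_force: 0.0
```

```bash
python3 - <<'E'
from h import *
try: guess(name="t4")
except Exception as e: print(e)
a=cv2.imread("pics/t4.png");b=snap("side","s4")
A=cv2.resize(a[135:245,225:405],(540,330),interpolation=cv2.INTER_CUBIC);B=cv2.resize(b[150:280,240:370],(330,330),interpolation=cv2.INTER_CUBIC)[:,:260]
cv2.imwrite("pics/c4.png",np.hstack([A,B]))
s=monitor.state();print(s["tool_pos"],s["tool_rot"])
E
```

```text
n 1 px [[329.4, 183.9]]
holes in jig []
need []
tcp jig [103.   1.] 15.9 F [-0.7  0.4  0.1]
[678.92126533  68.75065174  15.90789554] [ 1.79980587e+02  1.45615988e-01 -1.75691903e+02]
```

View pics/c4.png

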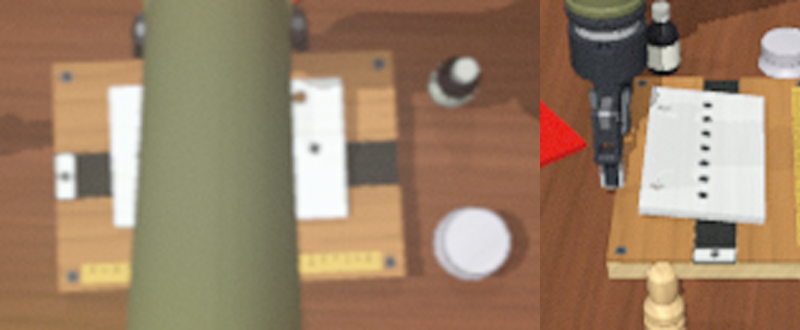

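The fingers stand on the far land beyond the plate's raised edge, and the bystanders haven't moved. Now I'll push in −x.

>>> {"api": "carry_out", "payload": {"moves": [[[0,0,0],[0,0,-0.17],8.54],[[0,0,0],[-0.5,-0.04,-0.17],8.54],[[0,0,0],[-1.0,-0.08,-0.17],8.54],[[0,0,0],[-1.5,-0.11,-0.17],8.54],[[0,0,0],[-1.8,-0.14,-0.17],8.54],[[0,0,0],[-2.1,-0.16,-0.17],8.54],[[0,0,0],[-2.4,-0.18,-0.17],8.54],[[0,0,0],[-2.6,-0.2,-0.17],8.54],[[0,0,0],[-2.6,-0.2,-0.17],8.54]]}}

```text
t: 9.9
tool_pos: [651.4, 66.7, 12.6]
tool_rot: [180.0, -0.0, -175.7]
force: [-0.2, -0.4, -0.2]
gripper_width: 1.001
finger_force: 0.3
```

```bash
cat >> h.py <<'E'
def sidelook(name,z):
    b=snap("side",name); h=cv2.cvtColor(b,cv2.COLOR_BGR2HSV); g=cv2.cvtColor(b,cv2.COLOR_BGR2GRAY)
    m=np.uint8((h[...,1]<60)&(h[...,2]>170))*255; k=np.zeros_like(m); k[170:245,265:345]=m[170:245,265:345]
    cs,hh=cv2.findContours(k,cv2.RETR_CCOMP,cv2.CHAIN_APPROX_NONE); big=max(range(len(cs)),key=lambda i:cv2.contourArea(cs[i]))
    B=sorted([blob(g,*cs[i].reshape(-1,2).mean(0),2)[::-1] for i in range(len(cs)) if hh[0][i][3]==big])
    for v,u in B: print("side",round(u,1),round(v,1),toj(onz("side",u,v,z)).round(1))
    s=monitor.state(); print("tcp jig",toj(s["tool_pos"]).round(1),s["tool_pos"][2].round(1),"F",s["force"].round(1))
E
python3 - <<'E'
from h import *
sidelook("s5",39)
b=cv2.imread("pics/s5.png");cv2.imwrite("pics/c5.png",cv2.resize(b[165:275,250:365],None,fx=5,fy=5,interpolation=cv2.INTER_CUBIC))
E
```

```text
side 309.0 191.3 [  3.3 -71. ]
side 291.3 192.6 [ 50.5 -64.9]
side 308.7 196.6 [  3.5 -46.6]
side 287.4 197.3 [ 59.7 -43.4]
side 308.6 202.3 [  3.3 -21.6]
side 308.2 208.1 [3.5 3.4]
side 307.9 214.1 [ 3.7 28.3]
side 307.7 220.3 [ 3.5 53.2]
side 307.4 226.6 [ 3.7 78.1]
tcp jig [75.4  1. ] 12.6 F [-0.4  0.2  0.3]
```

View pics/c5.png

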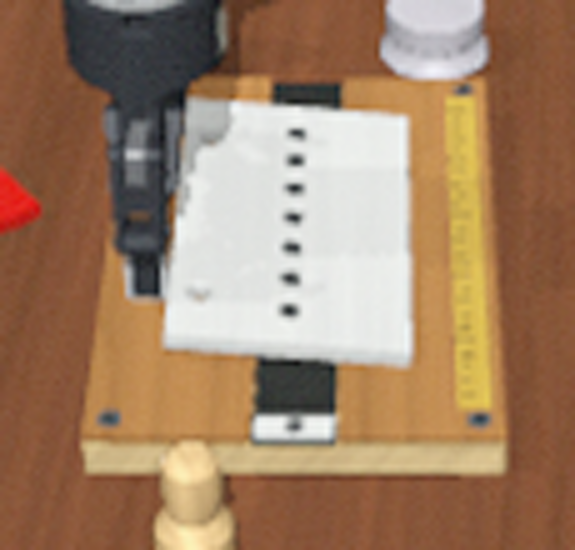

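The plate is square, still perched, and about 3–4 mm short in x. I'll creep forward.

>>> {"api": "carry_out", "payload": {"moves": [[[0,0,0],[-0.1,-0.01,0.1],8.54],[[0,0,0],[-0.2,-0.01,0.1],8.54],[[0,0,0],[-0.2,-0.01,0.1],8.54]]}}

```text
t: 10.25
tool_pos: [649.5, 66.5, 13.6]
tool_rot: [180.0, -0.0, -175.7]
force: [-0.2, -0.2, -0.1]
gripper_width: 0.994
finger_force: 0.0
```

>>> {"api": "carry_out", "payload": {"moves": [[[0,0,0],[-0.05,0,0],8.54],[[0,0,0],[-0.1,-0.01,0],8.54],[[0,0,0],[-0.1,-0.01,0],8.54]]}}

```text
t: 10.55
tool_pos: [648.7, 66.4, 13.6]
tool_rot: [180.0, -0.0, -175.7]
force: [0.6, 0.6, -0.1]
gripper_width: 1.001
finger_force: 0.0
```

```bash
python3 - <<'E'
from h import *
sidelook("s6",32)
b=cv2.imread("pics/s6.png");cv2.imwrite("pics/c6.png",cv2.resize(b[165:275,250:365],None,fx=5,fy=5,interpolation=cv2.INTER_CUBIC))
E
```

```text
side 310.3 193.2 [ -0.  -71.7]
side 291.9 194.8 [ 49.1 -64.3]
side 289.1 198.1 [ 56.  -49.2]
side 310.0 198.6 [  0.2 -47.3]
side 309.9 204.3 [ -0.1 -21.9]
side 309.7 210.1 [-0.1  2.7]
side 309.5 216.1 [-0.2 27.4]
side 309.2 222.3 [ 0.  52.5]
side 309.0 228.6 [-0.2 77.2]
tcp jig [72.7  1. ] 13.6 F [ 0.  -0.1 -0.1]
```

View pics/c6.png

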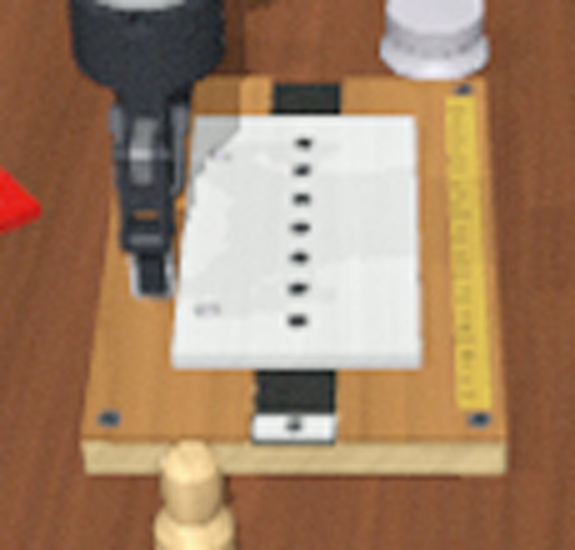

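The plate has dropped and now lies flat and aligned, with bushings at jig x ≈ 0 and y ≈ 0 once the side camera's bias is allowed for. I'll withdraw the hand and check from above.

>>> {"api": "carry_out", "payload": {"moves": [[[0,0,0],[0.5,0.04,0],8.54],[[0,0,0],[1.5,0.11,0],8.54],[[0,0,0],[3,0.23,0.5],8.54],[[0,0,0],[3,0.23,4],8.54],[[0,0,0],[3,0.23,8],8.54],[[0,0,0],[3,0.23,13],8.54],[[0,0,0],[0,5,17],8.54],[[0,0,0],[0,10,20],8.54],[[0,0,0],[0,15,20],8.54],[[0,0,0],[-3,20,20],8.54],[[0,0,0],[-3,25,20],8.54],[[0,0,0],[-3,25,20],8.54]]}}

```text
t: 11.8
tool_pos: [617.0, 323.2, 214.1]
tool_rot: [179.8, 0.0, -175.3]
force: [-0.4, 1.1, -0.2]
gripper_width: 1.004
finger_force: 0.0
```

```bash
python3 - <<'E'
from h import *
guess(z=32,name="t7"); sidelook("s7",32)
a=cv2.imread("pics/t7.png");b=cv2.imread("pics/s7.png")
A=cv2.resize(a[135:245,195:405],(630,330),interpolation=cv2.INTER_CUBIC)[:,:460] if 0 else cv2.resize(a[135:245,230:400],(510,330),interpolation=cv2.INTER_CUBIC)
B=cv2.resize(b[145:295,240:370],(286,330),interpolation=cv2.INTER_CUBIC)
cv2.imwrite("pics/c7.png",np.hstack([A,B]))
E
```

```text
n 9 px [[271.6, 191.7], [274.6, 173.7], [281.3, 191.3], [290.9, 190.9], [300.5, 190.6], [310.1, 190.1], [319.5, 189.6], [324.3, 172.4], [329.2, 189.3]]
holes in jig [[45.1, -64.6]]
need [[-0.1, 129.6]]
tcp jig [ 59.4 264.3] 213.6 F [-1.7  3.6 -0.2]
side 310.3 193.2 [ -0.1 -72. ]
side 293.2 195.8 [ 45.5 -59.7]
side 310.0 198.6 [  0.2 -47.4]
side 309.9 204.3 [ -0.1 -21.9]
side 309.7 210.1 [-0.1  2.7]
side 309.5 216.1 [-0.3 27.5]
side 309.2 222.3 [ 0.  52.6]
side 290.3 226.5 [46.2 69.3]
side 309.0 228.6 [-0.2 77.2]
tcp jig [ 60.  260.7] 213.3 F [-1.   0.3 -0.1]
```

View pics/c7.png

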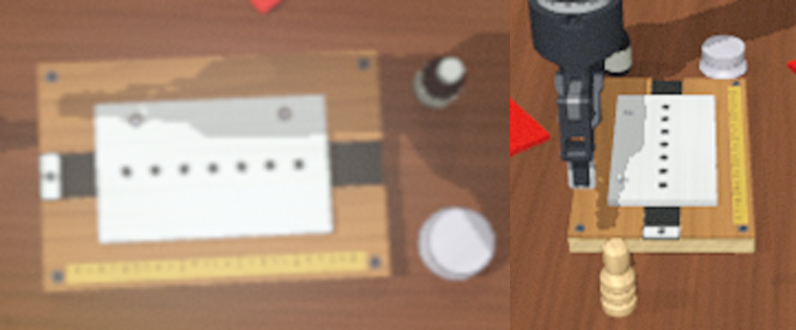

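The right hole measures (45.1, −64.6) mm against its pin at (45, −65). The pins show in both holes, the plate is parallel to the jig, and the bystanders haven't moved.

```bash
python3 - <<'E'
from h import *
print(toj(onz("top",274.6,173.7,32)).round(1)); print(arm.sign_off())
E
```

```text
[47.1 65.9]
the job is handed in; nothing more can be done
None
```

The job is handed in with the guide plate seated flat on the jig: the right hole measured 0.4 mm from its pin and the left about 2.3 mm (under partial shadow, against the 3 mm limit). The bystanders look undisturbed and the hand is clear; the hand-in returned no verdict.

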